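# Fold up the jar tray and hold the sprung retaining rod at its mark

### The arm

A 6-joint arm with a two-finger parallel gripper is mounted at the origin on a cart in front of the work surface, level with it; the furniture and walls round the work are solid. World frame = base frame: x ahead of the robot, y to its left, z up, the work surface at z = 0. Lengths are in m, angles in degrees, forces in N, time in s.
With the tool pointing down it reaches from about 0.375 to 0.9 m from the base axis. Payload 3.1 kg.
Tool frame: the origin (TCP) lies midway between the tips of the shut fingers; the grasp point (between the pads) lies 19 mm behind it; z points along the fingers, y is the direction in which the jaws open and shut (so a half turn about z gives the same grasp; the last joint's range is limited). The gripper opens to 87 mm and grips with 3 to 60 N. Pads are 19 mm wide; open, the fingers measure 117 mm over their backs; the gripper's body (75 mm by 190 mm) begins 51 mm behind the grasp point.
Start: joints at [-80.071, 30.224, 82.088, -0, 67.689, -10.227], TCP at [0.215, -0.587, 0.223] pointing down, gripper open.
Joint ranges: [-176.69, 176.69], [-43.24, 126.21], [12.49, 139.97], [-82, 262], [0, 151.66], [-163.58, 163.58]. Speed limits (degrees/s): [159.86, 159.86, 180, 180, 180, 180].

### API

Orientations are given as a 3x3 rotation matrix whose columns are the frame's x, y, z axes.
In Python, from rig import bot gives the robot as it stands.
- The arm moves only by the tool carry_out, never from a script. Its arguments are lists of equal length, an entry for each row: "grip": the gripper's target within -1 to 1 (fully open at 1, half-way at 0, shut at -1); "slide": the shift along the tool's x, y, z in mm, a list of three; "twist": the turn, a rotation vector about the tool's x, y, z in rad, a list of three. In form: {"grip": [grip, ...], "slide": [[dx, dy, dz], ...], "twist": [[wx, wy, wz], ...]}. A call has 1 to 12 rows; each row shifts and turns the pose as measured when the row begins, along the tool's axes as they then stand; what a row does not reach is not made up. A row lasts 1/10 s, in which the tool goes at most 50 mm and 8.59 degrees, less where a joint would pass 70% of its speed; a pose out of reach is approached as far as the arm can. A call is refused whole if a number of a shift passes 50 or a number of a turn 0.15, either way. A call with a gripper value outside its range is refused whole. The fingers move at their own pace and stop on an object; the grip force is fixed at half the most. Time passes only in rows, so rows that do not move let the fingers close. It gives the time, the measured TCP pose, the force and the opening at its end, in the units of the state.
- bot.read_state(): the state, without advancing time (a new reading comes with each control period).
- bot.capture(name): name is "side" or "top" or "wrist"; returns a dict with "color" (384x512x3 uint8, red, green, blue), "depth" (384x512 float32, m along the optical axis (not along the pixel's ray), 0 where there is no reading), "fx", "fy", "cx", "cy" (pixels), "position" and "rotation" of the camera in the world; the wrist camera has in their place "T_tool_cam" (4x4, takes a point from camera to tool coordinates, whose origin is the TCP and whose axes are the flange's). Camera axes: x right, y up, looking along -z (the intrinsics and any distortion apply to the point x, -y, -z); pixel columns grow to the right and rows downward; lengths in m; the calibration is good to about 2 mm. A picture is of the moment at which its call begins: read the wrist's pose just before it.
- bot.hand_in(): hands the job in, once; it reports no verdict.
The state is a dict: "time_s": time; "joint_positions": joint angles; "qvel": joint speeds; "tau": joint torques, N m; "position": TCP position; "tcp_rot": TCP orientation; "force": force on the tool from outside, world axes, zero at the start; "moment": the same for the moment, N m; "opening": opening from 0.0 (shut) to 1.0 (fully open).
Only numpy, scipy, OpenCV 4.12 (cv2) and the standard library are available. Lean on these libraries where they do the work, as an engineer would, in place of code of your own. Each camera call takes 0.05 s, during which the arm holds its last target.

### The job

Make up the brown card jar tray on the folding jig: fold its left, right and front walls up until they stand upright (the rear wall is already up). Then take the black handle of the sprung rod and pull the rod out along the front of the tray until its yellow pointer stands at the red index block, and finish while still holding it there against its spring. Do not shift the red block, and leave the other things on the bench where they are.

Things in the scene. Friction and masses are not known exactly. Their poses are not given: they have to be found in the camera images.
- jig: Folding jig fixed on the bench, L-shaped aluminium plate 8 mm thick, x -155 to 70, y -280 to 90 mm. Origin: under the tray floor's centre at bench height; x to the tray's rear (away from the robot), y to its left, z up. Tray floor 90 (x) x 130 (y), top at z 17; rear wall and fence fixed at x 45 to 67, top z 71. Red block's rail at x -144, 14 high, y -105 to 85.
- wall_left (a joint): Fold angle (rad) of the tray blank's left wall, brown card 86 mm wide, 55 mm from crease to free edge, 3 mm thick; crease at jig y = +65 mm along x (free edge to +y), z 15.5 mm. 0 = lying flat outwards, 1.571 = upright (hard stop); starts half folded, 0.55 to 0.9. The stiff crease keeps the wall where it is put; about 1 N at the free edge moves it.
- wall_right (a joint): Fold angle (rad) of the tray blank's right wall, brown card 86 mm wide, 55 mm from crease to free edge, 3 mm thick; crease at jig y = -65 mm along x (free edge to -y), z 15.5 mm. 0 = lying flat outwards, 1.571 = upright (hard stop); starts half folded, 0.55 to 0.9. The stiff crease keeps the wall where it is put; about 1 N at the free edge moves it.
- wall_front (a joint): Fold angle (rad) of the tray blank's front wall, brown card 126 mm wide, 55 mm from crease to free edge, 3 mm thick; crease at jig x = -45 mm along y (free edge to -x, towards the robot), z 15.5 mm. 0 = lying flat outwards, 1.571 = upright (hard stop); starts half folded, 0.55 to 0.9. The stiff crease keeps the wall where it is put; about 1 N at the free edge moves it.
- wall_left_edge (a point): Middle of the free (upper) edge of the left wall, 55 mm from its crease.
- wall_right_edge (a point): Middle of the free (upper) edge of the right wall, 55 mm from its crease.
- wall_front_edge (a point): Middle of the free (upper) edge of the front wall, 55 mm from its crease.
- rod (a joint): Pull-out of the telescoping rod (m), 0 to 0.15 along the jig's +y. Its spring draws it home with 3 N at 0, rising 30 N per m (7 N at 0.13), so it springs back when let go. Rod 12 mm thick, axis at jig x -63, z 35 mm; housing tube 26 mm over its collars, jig y -270 to -100 mm.
- grip (a point): Grip point of the black upright handle with grey ribs on the rod's end, 24 (x) x 14 (y, pull direction) x 52 mm: on its middle line, 18 mm below its top, 64 mm above the bench, at jig x -105 mm; jig y -88 mm with the rod home. Fingers close along the jig's y. An 8 mm thick cross arm joins its foot to the rod on the +x side; nothing else within 17 mm beside it.
- pointer (a point): Tip of the yellow pointer, a needle 2 mm wide fixed to the handle's foot and pointing to -x; 36 mm in front of the handle's middle, 31 mm above the bench. Its y is the handle's y.
- mark (a point): Top centre of the red index block, 18 (x) x 12 (y) x 10 mm, on its rail; top 24.5 mm above the bench. Axes as the jig's. Set anew each time, where the rod must come out 80 to 130 mm; a slider that stays put unless pushed with over 3 N.
- cap_0: Yellow jar cap, 64 mm across, 10 mm high; bystander. Origin at its underside's centre.
- cap_3: Yellow jar cap, 64 mm across, 10 mm high; bystander. Origin at its underside's centre.
- label_roll: Roll of white labels, 66 mm across, 39 mm high; bystander. Origin at its underside's centre.
- counter: White and round hand tally counter, 44 x 51 x 30 mm; bystander. Origin at its underside's centre.
- marker: White pen with a green cap, 122 x 14 x 15 mm, lying; bystander. Origin at its underside's centre.
- funnel: Fixed white funnel standing on its wide mouth, 68 mm across, 72 mm high; bystander. Origin at its underside's centre.
- brush: Fixed brush with a wooden handle, 195 x 34 x 13 mm, lying; bystander. Origin at its underside's centre.

How it is judged (in metres and radians):
On the way, in this order (a step that is already met when the one before it is completed fails the run):
1. the left, right and front walls all stand upright (value of joint each of wall_left, wall_right, wall_front above 1.4 rad), for 0.2 s.
2. the rod is then pulled out until its pointer stands at the red block (y of pointer in the frame of mark between -0.006 and 0.006 m), for 0.3 s.
At the end, for the whole second after the job is handed in: The three walls stand within 10 degrees of upright (fold angle over 1.40 rad), the pointer stands within 6 mm (half the red block's width) of the middle of the red block along the pull, the rod is at rest, and the fingers hold the handle (over 1.5 N) (all of step 1 and all of step 2 and velocity of joint rod between -0.01 and 0.01 m/s and contact force between the fingers and rod above 1.5 N); the arm keeps its last pose, push and grip.
It fails at once if the red index block is shifted by more than 4 mm (distance of mark from where it was at the start of the episode above 0.004 m).
It fails at once if a bystander is shifted by more than 15 mm (distance of any of cap_0, cap_3, label_roll, counter, marker from where it was at the start of the episode above 0.015 m).
It also fails if it takes over 72 s, if anything falls off the work surface, if the arm or the gripper's body presses on something with over 40 N, if the wrist force passes 120 N, or if a joint passes its speed limit or range.

## Working session

There is one attempt and no reset: what is moved stays moved. The work goes in short steps, Python scripts to look and compute and a tool call to move; the robot and the scene stay as the last step left them, time stands still between calls to the robot, and variables do not carry over. Pictures are saved under pics/ and viewed, and the job is handed in when it is done.

Besides the shell and the picture viewer there is one more tool, called after "Request:" in YAML: its name, and indented under it one key for each argument. carry_out: Moves the arm, as the interface text tells. Its arguments: {"type":"object","properties":{"grip":{"type":"array"},"slide":{"type":"array"},"twist":{"type":"array"}},"required":["grip","slide","twist"]}

```bash
ls; mkdir -p pics; python3 - <<'E'
from rig import bot
import cv2,json
s=bot.read_state();print(s)
for n in("top","side","wrist"):
    c=bot.capture(n);cv2.imwrite(f"pics/{n}0.png",c["color"][:,:,::-1])
    print(n,{k:v for k,v in c.items() if k not in("color","depth")})
    import numpy as np
    np.savez(f"{n}0.npz",**c)
E
```

```text
pics
{'time_s': 0.0, 'joint_positions': array([-8.00694357e+01,  3.02776316e+01,  8.21575872e+01, -1.01665218e-03,
        6.76893826e+01, -1.02278575e+01]), 'qvel': array([ 0.00244144, -0.02220698, -0.02432958,  0.14684755,  0.00409538,
        0.07076398]), 'tau': array([-6.10675725e-04, -4.40043318e+01, -1.76591170e+01,  6.31235749e-02,
        5.82262699e-02, -1.49831048e-04]), 'position': array([ 0.21527216, -0.58596215,  0.22157929]), 'tcp_rot': array([[ 9.38741095e-01,  3.44622988e-01, -3.91207090e-04],
       [ 3.44623011e-01, -9.38738730e-01,  2.13928914e-03],
       [ 3.70006968e-04, -2.14305759e-03, -9.99997635e-01]]), 'force': array([0.28072594, 0.30884039, 0.12081604]), 'moment': array([ 0.00828743, -0.03039433, -0.01144719]), 'opening': 1.000636376916539}
top {'fx': 386.90804860384833, 'fy': 386.90804860384833, 'cx': 269.17256799980083, 'cy': 188.38162514692104, 'position': array([0.32869627, 0.14703692, 1.29808294]), 'rotation': array([[-0.02001539,  0.99133944, -0.1297902 ],
       [-0.99952161, -0.01677903,  0.02598116],
       [ 0.0235784 ,  0.13024813,  0.99120103]])}
side {'fx': 365.10309097897016, 'fy': 365.10309097897016, 'cx': 255.1833521467166, 'cy': 187.33415504280777, 'position': array([ 0.38355869, -0.73561129,  0.56870078]), 'rotation': array([[ 0.99583513,  0.05001919, -0.07622653],
       [-0.09101511,  0.49630694, -0.863363  ],
       [-0.00535296,  0.86670497,  0.49879238]])}
wrist {'fx': 296.94383711788294, 'fy': 296.94383711788294, 'cx': 254.81593465299594, 'cy': 196.04706387778182, 'T_tool_cam': array([[-6.98285503e-04,  9.63700574e-01,  2.66984488e-01,
         7.27710649e-02],
       [ 9.99998553e-01,  2.58848226e-04,  1.68111755e-03,
         1.03977453e-03],
       [ 1.55098549e-03,  2.66985275e-01, -9.63699360e-01,
        -1.63243369e-01],
       [ 0.00000000e+00,  0.00000000e+00,  0.00000000e+00,
         1.00000000e+00]])}
```

View pics/top0.png

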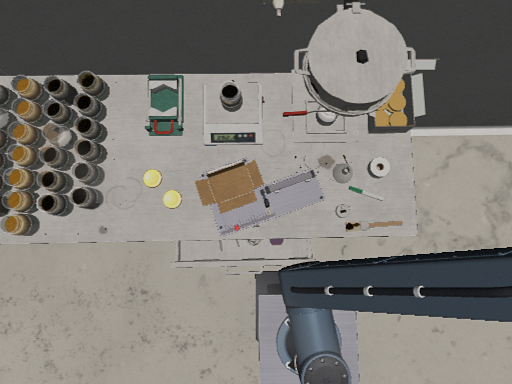

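View pics/side0.png

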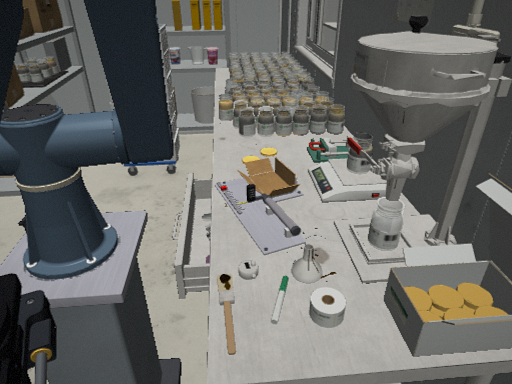

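```bash
cat > h.py <<'E'
import numpy as np
def pt(c,u,v,d=None,z=None):
    ray=np.array([(u-c["cx"])/c["fx"],-(v-c["cy"])/c["fy"],-1.0])
    R,p=c["rotation"],c["position"]
    w=R@ray
    if z is not None: return p+w*(z-p[2])/w[2]
    if d is None: d=c["depth"][int(round(v)),int(round(u))]
    return p+w*d
def proj(c,P):
    q=(np.asarray(P)-c["position"])@c["rotation"]
    return np.stack([c["cx"]+c["fx"]*q[...,0]/-q[...,2],c["cy"]-c["fy"]*q[...,1]/-q[...,2]],-1)
E
python3 - <<'E'
import cv2
im=cv2.imread('pics/top0.png')
cr=im[70:250,190:430]
cv2.imwrite('pics/top0c.png',cv2.resize(cr,None,fx=3.3,fy=3.3,interpolation=cv2.INTER_CUBIC))
E
```

```text
(no output)
```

View pics/top0c.png

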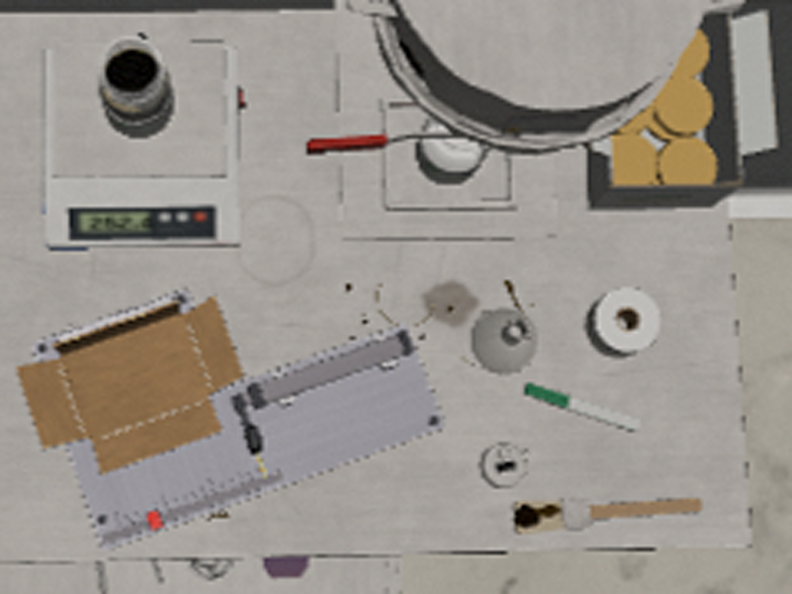

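```bash
python3 - <<'E'
import numpy as np
from h import *
c=dict(np.load('top0.npz'))
f=lambda a,b:(190+(a+.5)/3.3-.5,70+(b+.5)/3.3-.5)
L=[((-155,90),108,546,.008),((-155,-280),440,425,.008),((-45,65),95,437,.017),((-45,-65),212,398,.017),((45,-65),190,318,.017),((45,65),62,360,.017)]
A=np.array([l[0] for l in L])/1e3
B=np.array([pt(c,*f(l[1],l[2]),z=l[3])[:2] for l in L])
a=A-A.mean(0);b=B-B.mean(0)
th=np.arctan2((a[:,0]*b[:,1]-a[:,1]*b[:,0]).sum(),(a*b).sum())
R=np.array([[np.cos(th),-np.sin(th)],[np.sin(th),np.cos(th)]])
o=B.mean(0)-R@A.mean(0)
print(np.degrees(th),o);print((A@R.T+o-B)*1e3)
m=pt(c,*f(155,520),z=.0245)[:2];print('mark',m,R.T@(m-o))
h=pt(c,*f(240,400),z=.082)[:2];print('handle top',h,R.T@(h-o))
print(pt(c,*f(30,410)),pt(c,*f(230,330)),pt(c,*f(160,455)))
for P in[(0,-.105),(-.105,-.088)]: print(R@np.array(P)+o)
E
```

```text
18.86820587766287 [0.51455922 0.23870716]
[[-5.87447228  2.87166611]
 [-2.00668471 -9.25043819]
 [-2.56100577  3.09815521]
 [ 2.00012545 -1.90109255]
 [ 4.65324154  6.03460288]
 [ 3.78879578 -0.85289347]]
mark [0.36912574 0.22271722] [-0.14278963  0.03190135]
handle top [0.48037077 0.13683875] [-0.0652948  -0.08533822]
[0.47819059 0.34275925 0.04841387] [0.56339408 0.14517513 0.00078729] [0.43515884 0.2181908  0.00560404]
[0.54851542 0.13934934]
[0.44365993 0.12147964]
```

Request:
carry_out:
  grip: [1, 1, 1, 1, 1, 1, 1, 1]
  slide:
    - [40, -23, -8]
    - [40, -23, -8]
    - [40, -23, -8]
    - [40, -23, -8]
    - [40, -23, -8]
    - [40, -23, -8]
    - [40, -23, -8]
    - [40, -23, -8]
  twist:
    - [0, 0, 0]
    - [0, 0, 0]
    - [0, 0, 0]
    - [0, 0, 0]
    - [0, 0, 0]
    - [0, 0, 0]
    - [0, 0, 0]
    - [0, 0, 0]

```text
time_s: 0.95
position: [0.4562, -0.299, 0.2838]
tcp_rot: [[0.943, 0.332, -0.003], [0.332, -0.943, 0.005], [-0.001, -0.005, -1.0]]
force: [1.5, -0.6, -0.3]
opening: 1.001
```

Request:
carry_out:
  grip: [1, 1, 1, 1, 1, 1, 1, 1, 1, 1]
  slide:
    - [16, -44, -2]
    - [16, -44, -2]
    - [16, -44, -2]
    - [16, -44, -2]
    - [16, -44, -2]
    - [16, -44, -2]
    - [16, -44, -2]
    - [16, -44, -2]
    - [16, -44, -2]
    - [16, -44, -2]
  twist:
    - [0, 0, 0]
    - [0, 0, 0]
    - [0, 0, 0]
    - [0, 0, 0]
    - [0, 0, 0]
    - [0, 0, 0]
    - [0, 0, 0]
    - [0, 0, 0]
    - [0, 0, 0]
    - [0, 0, 0]

```text
time_s: 1.95
position: [0.4619, 0.1864, 0.3058]
tcp_rot: [[0.944, 0.331, 0.002], [0.331, -0.944, 0.002], [0.002, -0.002, -1.0]]
force: [0.8, -0.5, -1.0]
opening: 0.997
```

```bash
cat >> h.py <<'E'
import cv2
def snap(bot,n,tag):
    s=bot.read_state();c=bot.capture(n)
    if n=="wrist":
        T=np.eye(4);T[:3,:3]=s["tcp_rot"];T[:3,3]=s["position"];W=T@c["T_tool_cam"]
        c["rotation"]=W[:3,:3];c["position"]=W[:3,3]
    np.savez(f"{tag}.npz",**c);cv2.imwrite(f"pics/{tag}.png",c["color"][:,:,::-1])
    return s,c
E
python3 - <<'E'
from rig import bot
from h import *
s,c=snap(bot,"wrist","w1");print(s["position"],s["joint_positions"],s["time_s"])
cv2.imwrite('pics/w1b.png',cv2.resize(cv2.imread('pics/w1.png'),(800,600),interpolation=cv2.INTER_CUBIC))
E
```

```text
[0.46192147 0.18642222 0.30579338] [ 9.02688258 14.68235594 93.6901408   0.12635586 71.50660513 79.63580691] 1.95
```

View pics/w1b.png

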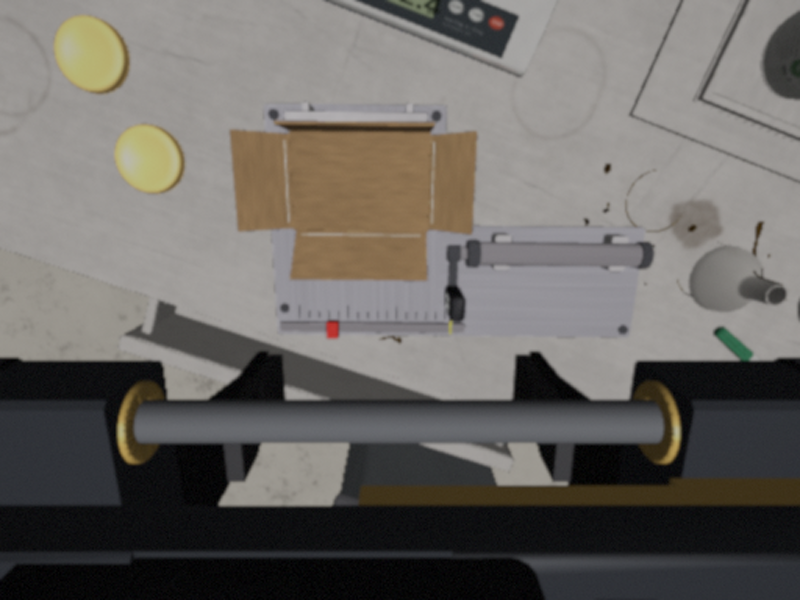

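```bash
python3 - <<'E'
import numpy as np
from h import *
c=dict(np.load('w1.npz'))
f=lambda a,b:((a+.5)*.64-.5,(b+.5)*.64-.5)
L=[((-155,-280),634,336,.008),((-155,90),281,335,.008),((-45,65),289.5,235,.017),((-45,-65),431,235,.017),((45,-65),435,129,.017),((45,65),283,129,.017)]
A=np.array([l[0] for l in L])/1e3
B=np.array([pt(c,*f(l[1],l[2]),z=l[3])[:2] for l in L])
a=A-A.mean(0);b=B-B.mean(0)
th=np.arctan2((a[:,0]*b[:,1]-a[:,1]*b[:,0]).sum(),(a*b).sum())
R=np.array([[np.cos(th),-np.sin(th)],[np.sin(th),np.cos(th)]])
o=B.mean(0)-R@A.mean(0)
print(np.degrees(th),o);print((A@R.T+o-B)*1e3)
for n,u,v,z in[('mark',333,330,.0245),('pointer tip',450,332,.031),('handletop',457,294,.082)]:
    m=pt(c,*f(u,v),z=z)[:2];print(n,m,R.T@(m-o))
for n,u,v in [('L',240,180),('R',470,180),('F',360,272),('Le',234,180),('Re',474,180),('Fe',360,279),('floor',360,180),('bench',180,250),('roll',457,294)]:
    P=pt(c,*f(u,v));q=R.T@(P[:2]-o);print(n,q,P[2])
E
python3 - <<'E'
import cv2
im=cv2.imread('pics/w1.png')
cv2.imwrite('pics/w1c.png',cv2.resize(im[60:225,140:420],None,fx=2.85,fy=2.85,interpolation=cv2.INTER_CUBIC))
E
```

```text
19.552728129252625 [0.51487591 0.24301979]
[[ 0.14611504  1.8760207 ]
 [-2.00779575  1.20330013]
 [ 4.71026315 -3.84542204]
 [ 2.77266753  3.18595848]
 [-4.03507444  3.17946351]
 [-1.58617552 -5.59932078]]
mark [0.37004348 0.22431947] [-0.14273902  0.03084973]
pointer tip [0.4089863  0.11371787] [-0.14305738 -0.08640707]
handletop [0.45722288 0.13147065] [-0.09166102 -0.08582156]
L [0.00351967 0.10215345] 0.05079943228312184
R [ 0.00269194 -0.09699487] 0.05814140187036765
F [-0.07806089 -0.00035189] 0.05186342153675938
Le [0.00354169 0.10704942] 0.051770057972772066
Re [ 0.00268024 -0.10021371] 0.059420263966054654
Fe [-0.08364394 -0.00057863] 0.05634601435180192
floor [0.0030435  0.00034213] 0.018013945961575628
bench [-0.06434996  0.18504208] 0.0032851946429446333
roll [-0.09362454 -0.08682469] 0.07401372140486207
```

View pics/w1c.png

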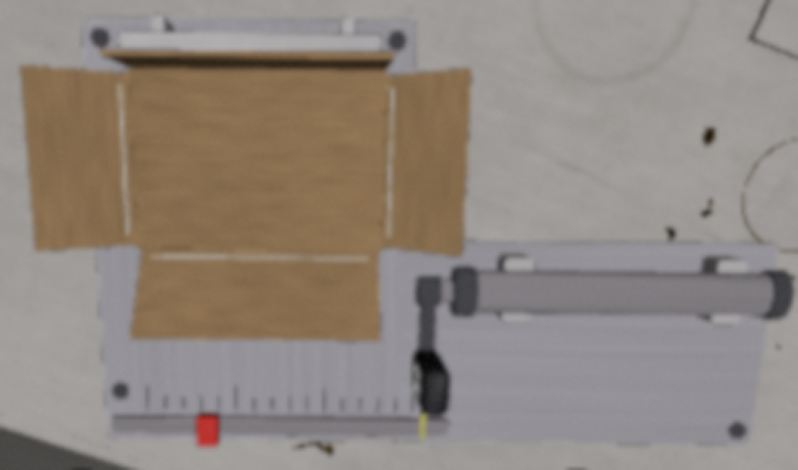

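Request:
carry_out:
  grip: [-1, -1, -1, -1, -1, -1, -1, -1, -1, -1]
  slide:
    - [15, -38, 0]
    - [15, -38, 0]
    - [15, -38, 0]
    - [15, -38, 20]
    - [15, -38, 30]
    - [0, 0, 45]
    - [0, 0, 45]
    - [0, 0, 45]
    - [0, 0, 45]
    - [0, 0, 30]
  twist:
    - [0, 0, 0]
    - [0, 0, 0]
    - [0, 0, 0]
    - [0, 0, 0]
    - [0, 0, 0]
    - [0, 0, 0]
    - [0, 0, 0]
    - [0, 0, 0]
    - [0, 0, 0]
    - [0, 0, 0]

```text
time_s: 3.0
position: [0.4742, 0.4148, 0.0451]
tcp_rot: [[0.938, 0.345, 0.019], [0.345, -0.938, 0.018], [0.024, -0.011, -1.0]]
force: [-0.9, -0.3, 0.1]
opening: 0.174
```

```bash
cat >> h.py <<'E'
TH=np.radians(19.5);O=np.array([.5149,.2430])
RJ=np.array([[np.cos(TH),-np.sin(TH)],[np.sin(TH),np.cos(TH)]])
def jig(P): P=np.asarray(P);return np.r_[RJ.T@(P[:2]-O),P[2]]*1e3
def rep(bot):
    s=bot.read_state();R=s["tcp_rot"]
    print("t",round(s["time_s"],2),"jig",jig(s["position"]).round(1),"yaw",np.degrees(np.arctan2(R[1,0],R[0,0])).round(2),"tilt",R[:,2].round(3),"F(jig)",np.r_[RJ.T@s["force"][:2],s["force"][2]].round(1),"open",round(s["opening"],3))
    return s
E
python3 - <<'E'
from rig import bot
from h import *
rep(bot);snap(bot,"wrist","w2");snap(bot,"side","s2")
E
```

```text
t 3.0 jig [ 19.  175.5  45.1] yaw 20.19 tilt [ 0.019  0.018 -1.   ] F(jig) [-0.9  0.   0.1] open 0.174
```

View pics/w2.png

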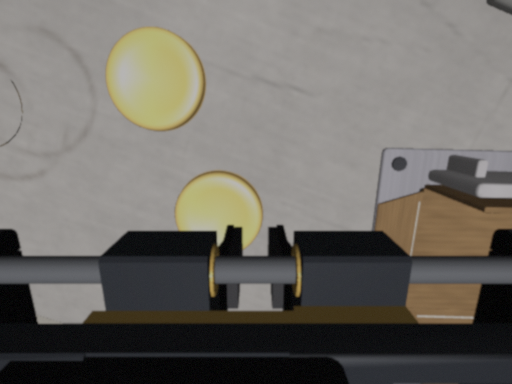

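View pics/s2.png

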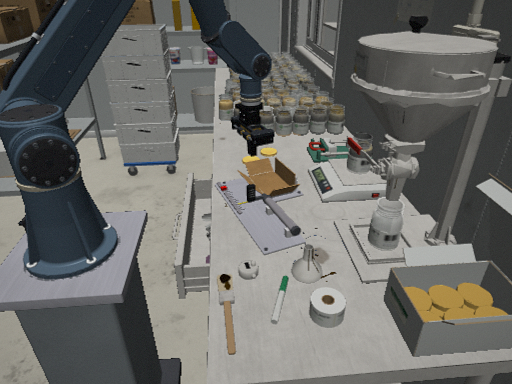

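Request:
carry_out:
  grip: [-1, -1, -1, -1, -1]
  slide:
    - [-8, 10, 3]
    - [-8, 15, 3]
    - [-2, 14, 0]
    - [0, 4, 0]
    - [0, 0, 0]
  twist:
    - [0, 0, 0]
    - [0, 0, 0]
    - [0, 0, 0]
    - [0, 0, 0]
    - [0, 0, 0]

```text
time_s: 3.6
position: [0.4752, 0.3672, 0.0424]
tcp_rot: [[0.938, 0.345, 0.022], [0.345, -0.938, 0.02], [0.027, -0.011, -1.0]]
force: [0.1, 0.8, -0.7]
opening: 0.003
```

```bash
python3 - <<'E'
from rig import bot
from h import *
rep(bot)
E
```

```text
t 3.6 jig [  4.  130.3  42.4] yaw 20.17 tilt [ 0.022  0.02  -1.   ] F(jig) [ 0.4  0.7 -0.7] open 0.003
```

Request:
carry_out:
  grip: [-1, -1, -1, -1, -1, -1, -1]
  slide:
    - [0, 8, 0.5]
    - [0, 9, 0.5]
    - [0, 9, 0.5]
    - [0, 9, 0.5]
    - [0, 6, 0]
    - [0, 3, 0]
    - [0, 0, 0]
  twist:
    - [0, 0, 0]
    - [0, 0, 0]
    - [0, 0, 0]
    - [0, 0, 0]
    - [0, 0, 0]
    - [0, 0, 0]
    - [0, 0, 0]

```text
time_s: 4.3
position: [0.4925, 0.3339, 0.047]
tcp_rot: [[0.94, 0.339, 0.028], [0.338, -0.94, 0.039], [0.04, -0.027, -0.999]]
force: [-0.4, 0.8, 1.4]
opening: -0.0
```

```bash
python3 - <<'E'
from rig import bot
from h import *
rep(bot);snap(bot,"wrist","w3")
E
```

```text
t 4.3 jig [ 9.3 93.2 47. ] yaw 19.77 tilt [ 0.028  0.039 -0.999] F(jig) [-0.1  0.9  1.4] open -0.0
```

View pics/w3.png

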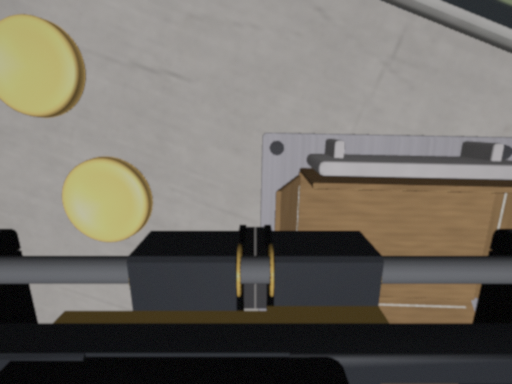

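Request:
carry_out:
  grip: [-1, -1, -1, -1, -1]
  slide:
    - [-3, 0, 3]
    - [-1, 3, 2]
    - [0, 3, 0]
    - [0, 3, 0]
    - [0, 0, 0]
  twist:
    - [-0.027, -0.04, 0]
    - [0, 0, 0]
    - [0, 0, 0]
    - [0, 0, 0]
    - [0, 0, 0]

```text
time_s: 4.85
position: [0.4921, 0.3226, 0.0405]
tcp_rot: [[0.941, 0.339, -0.001], [0.339, -0.941, -0.001], [-0.001, 0.001, -1.0]]
force: [-0.1, 1.2, 0.6]
opening: 0.002
```

```bash
python3 - <<'E'
from rig import bot
from h import *
rep(bot);print(bot.read_state()["tcp_rot"][2])
E
```

```text
t 4.85 jig [ 5.  82.6 40.5] yaw 19.8 tilt [-0.001 -0.001 -1.   ] F(jig) [0.3 1.2 0.6] open 0.002
[-1.07795047e-03  7.11946678e-04 -9.99999166e-01]
```

Push slightly more until the hard stop shows in the force.

Request:
carry_out:
  grip: [-1, -1, -1]
  slide:
    - [0, 2, 0]
    - [0, 2, 0]
    - [0, 0, 0]
  twist:
    - [0, 0, 0]
    - [0, 0, 0]
    - [0, 0, 0]

```text
time_s: 5.15
position: [0.4936, 0.3183, 0.0408]
tcp_rot: [[0.941, 0.338, -0.0], [0.338, -0.941, -0.0], [-0.0, 0.0, -1.0]]
force: [-0.3, 2.3, -0.1]
opening: 0.003
```

```bash
python3 - <<'E'
from rig import bot
from h import *
rep(bot);snap(bot,"wrist","w4")
E
```

```text
t 5.15 jig [ 5.  78.1 40.8] yaw 19.75 tilt [-0. -0. -1.] F(jig) [ 0.5  2.2 -0.1] open 0.003
```

View pics/w4.png

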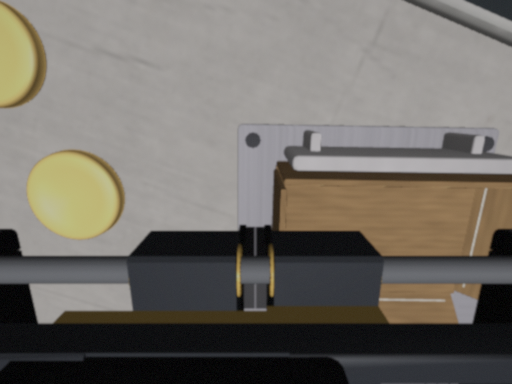

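Request:
carry_out:
  grip: [-1, -1, -1]
  slide:
    - [0, 2, 0]
    - [0, 2, 0]
    - [0, 0, 0]
  twist:
    - [0, 0, 0]
    - [0, 0, 0]
    - [0, 0, 0]

```text
time_s: 5.5
position: [0.4935, 0.3186, 0.0409]
tcp_rot: [[0.942, 0.335, -0.001], [0.335, -0.942, 0.007], [0.001, -0.007, -1.0]]
force: [0.6, 0.4, 1.0]
opening: 0.006
```

```bash
python3 - <<'E'
from rig import bot
from h import *
rep(bot)
E
```

```text
t 5.5 jig [ 5.  78.5 40.9] yaw 19.58 tilt [-0.001  0.007 -1.   ] F(jig) [0.7 0.2 1. ] open 0.006
```

Request:
carry_out:
  grip: [-1, -1, -1, -1, -1, -1, -1, -1, -1, -1, -1]
  slide:
    - [0, -18, 0]
    - [0, -5, -45]
    - [0, 0, -45]
    - [1, 40, -5]
    - [1, 40, 0]
    - [1, 40, 0]
    - [0, 40, 0]
    - [0, 40, 0]
    - [0, 35, 0]
    - [0, 0, 0]
    - [0, 0, 0]
  twist:
    - [0, 0, 0]
    - [0, 0, 0]
    - [0, 0, 0]
    - [0, 0, 0]
    - [0, 0, 0]
    - [0, 0, 0]
    - [0, 0, 0]
    - [0, 0, 0]
    - [0, 0, 0]
    - [0, 0, 0]
    - [0, 0, 0]

```text
time_s: 6.6
position: [0.5697, 0.1082, 0.1353]
tcp_rot: [[0.939, 0.344, -0.007], [0.344, -0.939, -0.007], [-0.009, 0.004, -1.0]]
force: [-0.0, 0.1, -0.1]
opening: 0.004
```

```bash
python3 - <<'E'
from rig import bot
from h import *
s=rep(bot);print(s["tcp_rot"][2])
E
```

```text
t 6.6 jig [   6.7 -145.3  135.3] yaw 20.11 tilt [-0.007 -0.007 -1.   ] F(jig) [ 0.   0.1 -0.1] open 0.004
[-0.00899412  0.00375262 -0.99995251]
```

Request:
carry_out:
  grip: [-1, -1, -1, -1, -1, -1, -1, -1, -1, -1]
  slide:
    - [0, 0, 40]
    - [0, 0, 40]
    - [0, 0, 13]
    - [0, -8, 0]
    - [0, -9, 0]
    - [0, -9, 0]
    - [0, -9, 0]
    - [0, -8, 0]
    - [0, -4, 0]
    - [0, 0, 0]
  twist:
    - [0, 0, 0]
    - [0, 0, 0]
    - [-0.004, 0.009, 0]
    - [0, 0, 0]
    - [0, 0, 0]
    - [0, 0, 0]
    - [0, 0, 0]
    - [0, 0, 0]
    - [0, 0, 0]
    - [0, 0, 0]

```text
time_s: 7.6
position: [0.5541, 0.1599, 0.0473]
tcp_rot: [[0.934, 0.356, 0.016], [0.356, -0.934, -0.012], [0.011, 0.016, -1.0]]
force: [-0.0, 0.3, 0.2]
opening: 0.005
```

```bash
python3 - <<'E'
from rig import bot
from h import *
s=rep(bot);print(s["tcp_rot"][2])
E
```

```text
t 7.6 jig [  9.2 -91.4  47.3] yaw 20.86 tilt [ 0.016 -0.012 -1.   ] F(jig) [0.  0.3 0.2] open 0.005
[ 0.01082008  0.01643367 -0.99980641]
```

Request:
carry_out:
  grip: [-1, -1, -1, -1, -1, -1, -1]
  slide:
    - [-2, 0, 4]
    - [0, -3, 3]
    - [0, -3, 0]
    - [0, -3, 0]
    - [0, -3, 0]
    - [0, -2, 0]
    - [0, 0, 0]
  twist:
    - [0.016, -0.011, 0.02]
    - [0, 0, 0]
    - [0, 0, 0]
    - [0, 0, 0]
    - [0, 0, 0]
    - [0, 0, 0]
    - [0, 0, 0]

```text
time_s: 8.3
position: [0.5485, 0.1731, 0.0401]
tcp_rot: [[0.942, 0.335, 0.002], [0.335, -0.942, 0.0], [0.002, 0.0, -1.0]]
force: [0.7, -2.4, 0.9]
opening: 0.004
```

```bash
python3 - <<'E'
from rig import bot
from h import *
s=rep(bot);print(s["tcp_rot"][2])
E
```

```text
t 8.3 jig [  8.4 -77.1  40.1] yaw 19.6 tilt [ 0.002  0.    -1.   ] F(jig) [-0.2 -2.5  0.9] open 0.004
[ 1.75202851e-03  2.36688367e-04 -9.99998437e-01]
```

Request:
carry_out:
  grip: [-1, -1, -1]
  slide:
    - [0, -2, 0]
    - [0, -3, 0]
    - [0, 0, 0]
  twist:
    - [0, 0, 0]
    - [0, 0, 0]
    - [0, 0, 0]

```text
time_s: 8.6
position: [0.5487, 0.1726, 0.0403]
tcp_rot: [[0.941, 0.339, 0.004], [0.339, -0.941, -0.008], [0.001, 0.009, -1.0]]
force: [1.1, 0.1, 0.9]
opening: 0.003
```

```bash
python3 - <<'E'
from rig import bot
from h import *
s=rep(bot);snap(bot,"wrist","w5");snap(bot,"top","t5")
E
```

```text
t 8.6 jig [  8.4 -77.6  40.3] yaw 19.84 tilt [ 0.004 -0.008 -1.   ] F(jig) [ 1.  -0.3  0.9] open 0.003
```

View pics/w5.png

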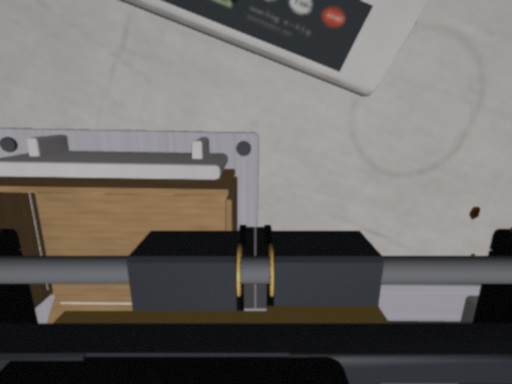

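Request:
carry_out:
  grip: [-1, -1, -1, -1, -1, -1, -1, -1, -1]
  slide:
    - [0, 18, 0]
    - [0, 3, -45]
    - [0, 0, -45]
    - [-34, -28, -3]
    - [-34, -30, 0]
    - [-34, -30, 0]
    - [-32, -26, 0]
    - [0, 0, 0]
    - [0, 0, 0]
  twist:
    - [0.009, 0, 0]
    - [0, 0, 0]
    - [0, 0, 0]
    - [0, 0, 0]
    - [0, 0, 0]
    - [0, 0, 0]
    - [0, 0, 0]
    - [0, 0, 0]
    - [0, 0, 0]

```text
time_s: 9.6
position: [0.3832, 0.2211, 0.1346]
tcp_rot: [[0.943, 0.333, -0.007], [0.333, -0.943, 0.011], [-0.003, -0.013, -1.0]]
force: [0.1, -0.0, 0.5]
opening: 0.002
```

```bash
python3 - <<'E'
from rig import bot
from h import *
s=rep(bot);print(s["tcp_rot"][2])
E
```

```text
t 9.6 jig [-131.4   23.3  134.6] yaw 19.48 tilt [-0.007  0.011 -1.   ] F(jig) [ 0.1 -0.   0.5] open 0.002
[-0.00281634 -0.01275967 -0.99991463]
```

Request:
carry_out:
  grip: [-1, -1, -1, -1, -1, -1]
  slide:
    - [8, 23, 0]
    - [1, 2, 0]
    - [0, 0, 40]
    - [0, 0, 40]
    - [0, 0, 13]
    - [0, 0, 0]
  twist:
    - [-0.013, 0.003, 0]
    - [0, 0, 0]
    - [0, 0, 0]
    - [0, 0, 0]
    - [0, 0, 0]
    - [0, 0, 0]

```text
time_s: 10.2
position: [0.4098, 0.2021, 0.0393]
tcp_rot: [[0.945, 0.327, 0.011], [0.327, -0.945, 0.005], [0.013, -0.001, -1.0]]
force: [-0.9, -0.8, 0.8]
opening: 0.002
```

```bash
python3 - <<'E'
from rig import bot
from h import *
s=rep(bot);print(s["tcp_rot"][2]);snap(bot,"wrist","w6")
E
```

```text
t 10.2 jig [-112.7   -3.4   39.3] yaw 19.11 tilt [ 0.011  0.005 -1.   ] F(jig) [-1.1 -0.4  0.8] open 0.002
[ 0.01250133 -0.00128208 -0.99992103]
```

View pics/w6.png

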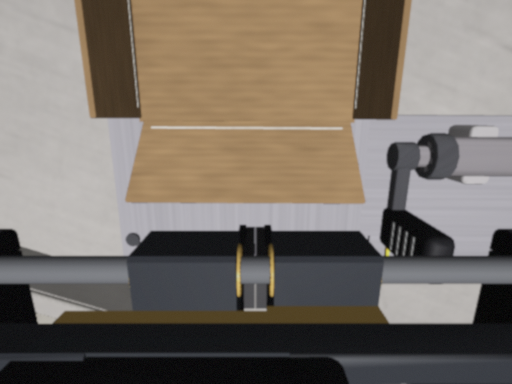

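Request:
carry_out:
  grip: [-1, -1, -1, -1, -1, -1, -1, -1]
  slide:
    - [8, 0, 0]
    - [8, 0, 0]
    - [8, 0, 0]
    - [7, 0, 0]
    - [6, 0, 0]
    - [5, 0, 0]
    - [3, 0, 0]
    - [0, 0, 0]
  twist:
    - [0, -0.012, 0]
    - [0, 0, 0]
    - [0, 0, 0]
    - [0, 0, 0]
    - [0, 0, 0]
    - [0, 0, 0]
    - [0, 0, 0]
    - [0, 0, 0]

```text
time_s: 11.05
position: [0.4499, 0.2166, 0.044]
tcp_rot: [[0.945, 0.327, -0.01], [0.327, -0.945, -0.0], [-0.009, -0.003, -1.0]]
force: [-0.6, 0.3, -0.1]
opening: 0.003
```

```bash
python3 - <<'E'
from rig import bot
from h import *
s=rep(bot);print(s["tcp_rot"][2])
E
```

```text
t 11.05 jig [-70.1  -3.1  44. ] yaw 19.07 tilt [-0.01 -0.   -1.  ] F(jig) [-0.5  0.5 -0.1] open 0.003
[-0.00941886 -0.00277708 -0.99995179]
```

Request:
carry_out:
  grip: [-1, -1, -1, -1, -1, -1]
  slide:
    - [3, 0, 2]
    - [3, 0, 2]
    - [3, 0, 0]
    - [3, 0, 0]
    - [2, 0, 0]
    - [0, 0, 0]
  twist:
    - [-0.003, 0.009, 0]
    - [0, 0, 0]
    - [0, 0, 0]
    - [0, 0, 0]
    - [0, 0, 0]
    - [0, 0, 0]

```text
time_s: 11.65
position: [0.4625, 0.2211, 0.0391]
tcp_rot: [[0.945, 0.327, -0.003], [0.327, -0.945, -0.001], [-0.004, 0.0, -1.0]]
force: [-0.2, -1.5, 0.9]
opening: 0.004
```

```bash
python3 - <<'E'
from rig import bot
from h import *
s=rep(bot);print(s["tcp_rot"][2]);snap(bot,"wrist","w7")
E
```

```text
t 11.65 jig [-56.7  -3.2  39.1] yaw 19.07 tilt [-0.003 -0.001 -1.   ] F(jig) [-0.7 -1.3  0.9] open 0.004
[-3.69680507e-03  2.85415355e-04 -9.99993126e-01]
```

View pics/w7.png

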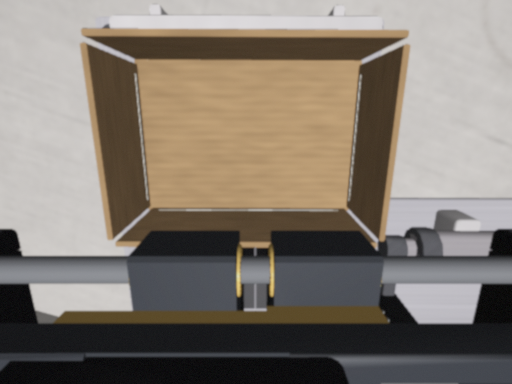

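Request:
carry_out:
  grip: [-1, -1, -1, -1]
  slide:
    - [2, 0, 0]
    - [3, 0, 0]
    - [3, 0, 0]
    - [0, 0, 0]
  twist:
    - [0, 0, 0]
    - [0, 0, 0]
    - [0, 0, 0]
    - [0, 0, 0]

```text
time_s: 12.1
position: [0.4619, 0.221, 0.0388]
tcp_rot: [[0.945, 0.328, -0.02], [0.328, -0.945, -0.007], [-0.022, -0.0, -1.0]]
force: [-0.1, -1.2, 0.0]
opening: 0.003
```

```bash
python3 - <<'E'
from rig import bot
from h import *
s=rep(bot);print(s["tcp_rot"][2])
E
```

```text
t 12.1 jig [-57.3  -3.   38.8] yaw 19.14 tilt [-0.02  -0.007 -1.   ] F(jig) [-0.5 -1.1  0. ] open 0.003
[-2.16344599e-02 -9.46680686e-05 -9.99765943e-01]
```

Request:
carry_out:
  grip: [-1, -1, -1, -1, 1, 1, 1, 1, 1]
  slide:
    - [-20, 0, 0]
    - [-3, 0, -40]
    - [0, 0, -45]
    - [0, 0, -45]
    - [5, 25, -40]
    - [5, 20, 0]
    - [0, 0, 0]
    - [0, 0, 0]
    - [0, 0, 0]
  twist:
    - [0, 0.022, 0]
    - [0, 0, 0]
    - [0, 0, 0]
    - [0, 0, 0]
    - [0, 0, 0]
    - [0, 0, 0]
    - [0, 0, 0]
    - [0, 0, 0]
    - [0, 0, 0]

```text
time_s: 13.0
position: [0.4738, 0.1759, 0.2171]
tcp_rot: [[0.944, 0.328, 0.026], [0.328, -0.945, 0.007], [0.027, 0.002, -1.0]]
force: [-0.8, 0.5, 0.4]
opening: 0.372
```

```bash
python3 - <<'E'
from rig import bot
from h import *
s=rep(bot);print(s["tcp_rot"][2]);snap(bot,"wrist","w8")
cv2.imwrite('pics/w8b.png',cv2.resize(cv2.imread('pics/w8.png'),(800,600),interpolation=cv2.INTER_CUBIC))
E
```

```text
t 13.0 jig [-61.1 -49.5 217.1] yaw 19.13 tilt [ 0.026  0.007 -1.   ] F(jig) [-0.6  0.8  0.4] open 0.372
[ 0.02680595  0.00232357 -0.99963796]
```

View pics/w8b.png

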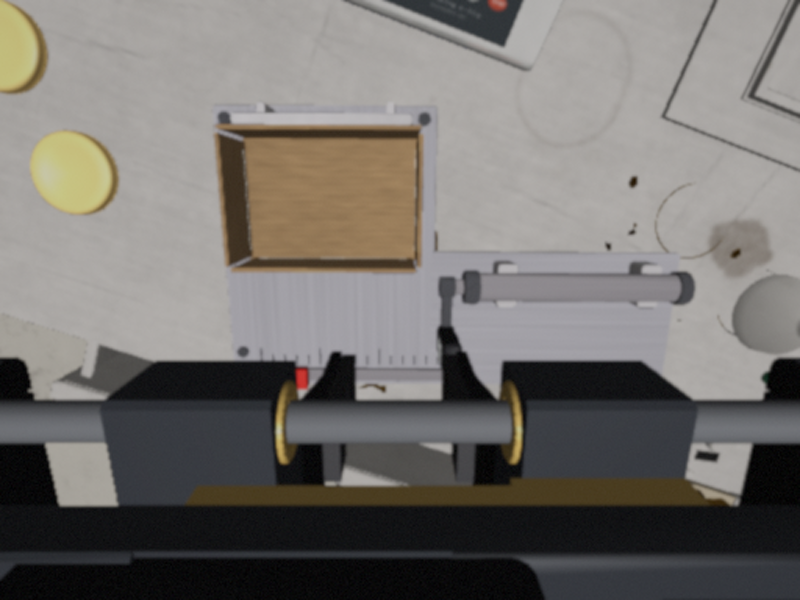

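Request:
carry_out:
  grip: [1, 1, 1, 1]
  slide:
    - [25, 0, 0]
    - [25, 0, 0]
    - [0, 0, 0]
    - [0, 0, 0]
  twist:
    - [0.002, -0.027, -0.007]
    - [0, 0, 0]
    - [0, 0, 0]
    - [0, 0, 0]

```text
time_s: 13.45
position: [0.5163, 0.1949, 0.2128]
tcp_rot: [[0.941, 0.338, -0.014], [0.338, -0.941, -0.002], [-0.013, -0.003, -1.0]]
force: [-0.5, 0.2, -1.2]
opening: 0.788
```

```bash
python3 - <<'E'
from rig import bot
from h import *
s=rep(bot);print(s["tcp_rot"][2]);snap(bot,"wrist","w9")
im=cv2.imread('pics/w9.png')
cv2.imwrite('pics/w9b.png',cv2.resize(im[50:260,110:380],None,fx=2.9,fy=2.9,interpolation=cv2.INTER_CUBIC)[:600,:800])
E
```

```text
t 13.45 jig [-14.7 -45.8 212.8] yaw 19.76 tilt [-0.014 -0.002 -1.   ] F(jig) [-0.4  0.4 -1.2] open 0.788
[-0.01339645 -0.00269351 -0.99990664]
```

View pics/w9b.png

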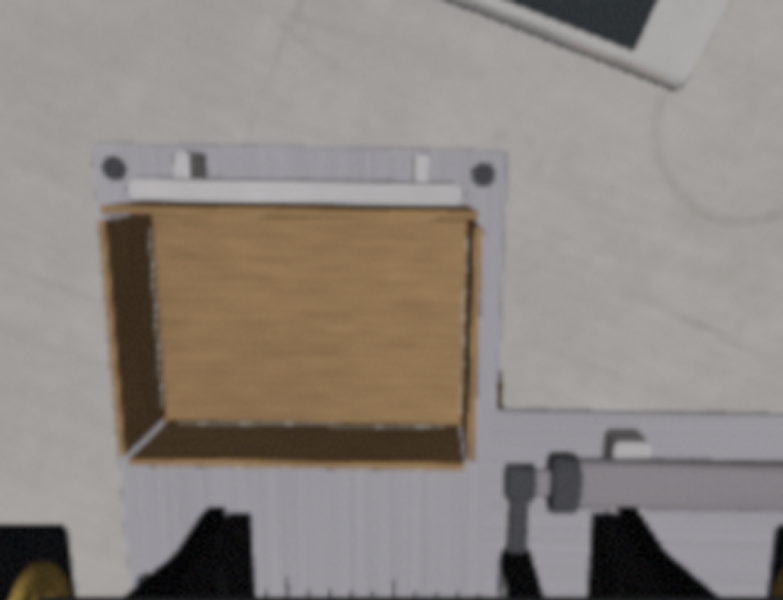

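```bash
python3 - <<'E'
from h import *
c=dict(np.load('w9.npz'))
f=lambda a,b:(110+(a+.5)/2.9-.5,50+(b+.5)/2.9-.5)
for n,u,v,z,e in [('floorFL',163,421,.017,(-45,65)),('floorFR',463,427,.017,(-45,-65)),('armend top',517,467,.041,(-57,-88)),('wall L top mid',111,335,.0705,(0,66)),('wallR',475,335,.0705,(0,-66)),('wallF',300,461,.0705,(-47,0)),('rear inner',290,209,.0705,(45,0)),('plate corner R',505,148,.008,(70,-78)),('plate rear left',95,148,.008,(70,90)),('arm',516,530,.035,(-85,-88))]:
    print(n,jig(pt(c,*f(u,v),z=z)).round(1),e)
E
```

```text
floorFL [-43.1  65.9  17. ] (-45, 65)
floorFR [-45.2 -64.   17. ] (-45, -65)
armend top [-55.1 -85.3  41. ] (-57, -88)
wall L top mid [ 4.3 65.2 70.5] (0, 66)
wallR [  4.9 -65.2  70.5] (0, -66)
wallF [-43.   -0.9  70.5] (-47, 0)
rear inner [48.3 -0.7 70.5] (45, 0)
plate corner R [ 70.3 -79.4   8. ] (70, -78)
plate rear left [69.7 87.2  8. ] (70, 90)
arm [-85.6 -86.5  35. ] (-85, -88)
```

Request:
carry_out:
  grip: [1, 1, 1, 1, 1, 1, 1]
  slide:
    - [-30, 14, 0]
    - [-30, 14, 0]
    - [-25, 11, 20]
    - [0, 0, 35]
    - [0, 0, 30]
    - [0, 0, 0]
    - [0, 0, 0]
  twist:
    - [-0.003, 0.013, 0]
    - [0, 0, 0]
    - [0, 0, 0]
    - [0, 0, 0]
    - [0, 0, 0]
    - [0, 0, 0]
    - [0, 0, 0]

```text
time_s: 14.2
position: [0.4384, 0.1278, 0.1266]
tcp_rot: [[0.94, 0.34, -0.004], [0.34, -0.94, -0.0], [-0.004, -0.001, -1.0]]
force: [0.6, -0.9, -0.2]
opening: 0.998
```

```bash
python3 - <<'E'
from rig import bot
from h import *
s=rep(bot);print(s["tcp_rot"][2]);snap(bot,"wrist","w10")
E
```

```text
t 14.2 jig [-110.6  -83.1  126.6] yaw 19.9 tilt [-0.004 -0.    -1.   ] F(jig) [ 0.3 -1.  -0.2] open 0.998
[-0.00435817 -0.00105367 -0.99998995]
```

View pics/w10.png

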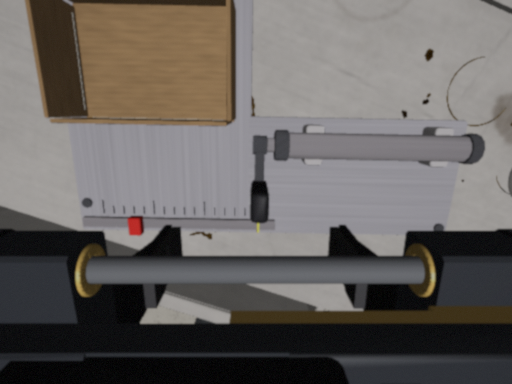

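```bash
python3 - <<'E'
from h import *
c=dict(np.load('w10.npz'))
im=cv2.imread('pics/w10.png')
cv2.imwrite('pics/w10b.png',cv2.resize(im[130:245,110:290],None,fx=4.4,fy=4.4,interpolation=cv2.INTER_CUBIC))
print(jig(pt(c,260,210)),jig(pt(c,260,187)),jig(pt(c,260,200)),jig(pt(c,260,216)))
print(proj(c,np.r_[RJ@[-.105,-.088]+O,.082]),proj(c,np.r_[RJ@[-.141,-.088]+O,.031]),proj(c,np.r_[RJ@[-.144,.031]+O,.0245]))
E
```

```text
[-105.75516328  -87.47582451   83.41933916] [-93.78240939 -87.64832545  61.98583805] [-98.19353456 -87.39535965  83.22411199] [-110.48984033  -87.53162741   83.15979727]
[260.69744371 208.41710831] [259.34819582 228.10852293] [134.8764309  227.63658145]
```

View pics/w10b.png

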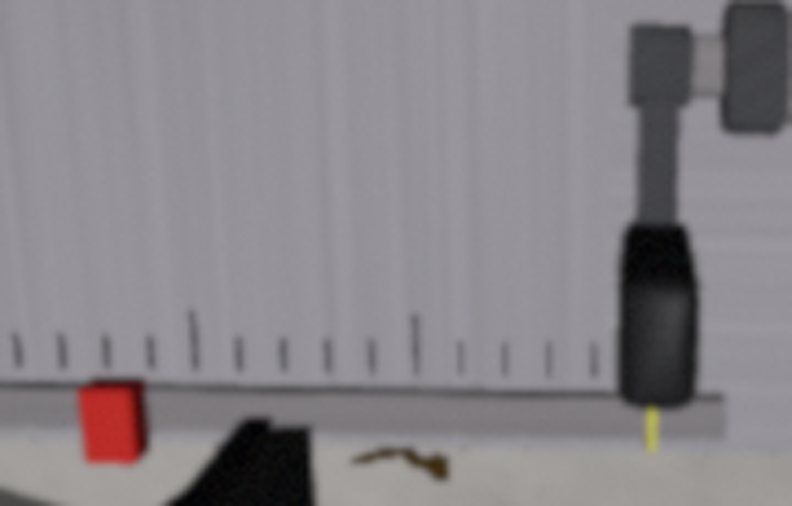

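```bash
python3 - <<'E'
from h import *
c=dict(np.load('w10.npz'))
f=lambda a,b:(110+(a+.5)/4.4-.5,130+(b+.5)/4.4-.5)
print(jig(pt(c,*f(110,423),z=.0245)),jig(pt(c,*f(652,450),z=.031)))
hsv=cv2.cvtColor(c["color"],cv2.COLOR_RGB2HSV);m=((hsv[...,0]<8)|(hsv[...,0]>172))&(hsv[...,1]>150)&(hsv[...,2]>60)
v,u=np.nonzero(m[200:245,110:160]);print(u.min()+110,u.max()+110,v.min()+200,v.max()+200)
E
```

```text
[-142.07035635   31.05175413   24.5       ] [-144.80047461  -86.58579687   31.        ]
128 142 217 234
```

Request:
carry_out:
  grip: [1, 1, 1, 1, 1, 1]
  slide:
    - [5, 4, 0]
    - [0, 0, 30]
    - [0, 0, 25]
    - [0, 0, 17]
    - [0, 0, 4]
    - [0, 0, 0]
  twist:
    - [-0.001, 0.004, 0.006]
    - [0, 0, 0]
    - [0, 0, 0]
    - [0, 0, 0]
    - [0, 0, 0]
    - [0, 0, 0]

```text
time_s: 14.85
position: [0.4564, 0.1265, 0.0564]
tcp_rot: [[0.942, 0.335, 0.024], [0.335, -0.942, 0.001], [0.023, 0.008, -1.0]]
force: [-0.1, -0.1, 0.2]
opening: 1.0
```

```bash
python3 - <<'E'
from rig import bot
from h import *
s=rep(bot);print(s["tcp_rot"][2])
E
```

```text
t 14.85 jig [-94.  -90.3  56.4] yaw 19.61 tilt [ 0.024  0.001 -1.   ] F(jig) [-0.2 -0.1  0.2] open 1.0
[ 0.02322896  0.00754166 -0.99970172]
```

Request:
carry_out:
  grip: [1, 1, 1, 1]
  slide:
    - [-8, -2, 3]
    - [-2, -1, 4]
    - [0, 0, 3]
    - [0, 0, 0]
  twist:
    - [0.0075, -0.023, 0]
    - [0, 0, 0]
    - [0, 0, 0]
    - [0, 0, 0]

```text
time_s: 15.25
position: [0.4479, 0.1261, 0.0486]
tcp_rot: [[0.942, 0.336, 0.005], [0.336, -0.942, 0.0], [0.005, 0.002, -1.0]]
force: [-0.6, 0.2, -1.0]
opening: 1.001
```

```bash
python3 - <<'E'
from rig import bot
from h import *
s=rep(bot);print(s["tcp_rot"][2])
E
```

```text
t 15.25 jig [-102.1  -87.8   48.6] yaw 19.62 tilt [ 0.005  0.    -1.   ] F(jig) [-0.5  0.4 -1. ] open 1.001
[ 0.00501113  0.00156178 -0.99998622]
```

Request:
carry_out:
  grip: [1, -1, -1, -1, -1, -1, -1, -1, -1, -1, -1, -1]
  slide:
    - [-3, 0, 3]
    - [0, 0, 0]
    - [0, 0, 0]
    - [0, 0, 0]
    - [0, 0, 0]
    - [0, 0, 0]
    - [0, 0, 0]
    - [0, 0, 0]
    - [0, 0, 0]
    - [0, 0, 0]
    - [0, 0, 0]
    - [0, 0, 0]
  twist:
    - [0.001, -0.005, 0]
    - [0, 0, 0]
    - [0, 0, 0]
    - [0, 0, 0]
    - [0, 0, 0]
    - [0, 0, 0]
    - [0, 0, 0]
    - [0, 0, 0]
    - [0, 0, 0]
    - [0, 0, 0]
    - [0, 0, 0]
    - [0, 0, 0]

```text
time_s: 16.45
position: [0.4447, 0.1267, 0.0458]
tcp_rot: [[0.943, 0.331, -0.0], [0.331, -0.943, 0.002], [0.001, -0.002, -1.0]]
force: [0.2, 1.1, 0.2]
opening: 0.159
```

```bash
python3 - <<'E'
from rig import bot
from h import *
s=rep(bot);print(s["tcp_rot"][2])
s,c=snap(bot,"wrist","w11")
E
```

```text
t 16.45 jig [-105.   -86.2   45.8] yaw 19.36 tilt [-0.     0.002 -1.   ] F(jig) [0.6 1.  0.2] open 0.159
[ 7.61320763e-04 -2.28888692e-03 -9.99997091e-01]
```

View pics/w11.png

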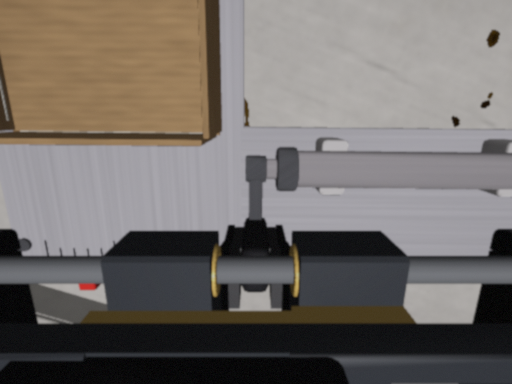

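Request:
carry_out:
  grip: [-1, -1, -1, -1, -1, -1]
  slide:
    - [0, -6, 0]
    - [0, -10, 0]
    - [0, -12, 0]
    - [0, -12, 0]
    - [0, -8, 0]
    - [0, 0, 0]
  twist:
    - [0, 0, 0]
    - [0, 0, 0]
    - [0, 0, 0]
    - [0, 0, 0]
    - [0, 0, 0]
    - [0, 0, 0]

```text
time_s: 17.1
position: [0.4287, 0.1735, 0.0458]
tcp_rot: [[0.943, 0.332, 0.002], [0.332, -0.943, -0.001], [0.002, 0.001, -1.0]]
force: [0.7, -4.0, -0.5]
opening: 0.163
```

```bash
python3 - <<'E'
from rig import bot
from h import *
s=rep(bot);print(s["tcp_rot"][2])
E
```

```text
t 17.1 jig [-104.4  -36.7   45.8] yaw 19.42 tilt [ 0.002 -0.001 -1.   ] F(jig) [-0.6 -4.  -0.5] open 0.163
[ 0.00167833  0.00132643 -0.99999771]
```

Request:
carry_out:
  grip: [-1, -1, -1, -1, -1, -1, -1]
  slide:
    - [0, -8, 0]
    - [0, -12, 0]
    - [0, -12, 0]
    - [0, -12, 0]
    - [0, -11, 0]
    - [0, -6, 0]
    - [0, 0, 0]
  twist:
    - [0, 0, 0]
    - [0, 0, 0]
    - [0, 0, 0]
    - [0, 0, 0]
    - [0, 0, 0]
    - [0, 0, 0]
    - [0, 0, 0]

```text
time_s: 17.8
position: [0.4089, 0.2319, 0.0458]
tcp_rot: [[0.943, 0.333, 0.003], [0.333, -0.943, -0.004], [0.002, 0.005, -1.0]]
force: [2.8, -6.2, -0.5]
opening: 0.159
```

```bash
python3 - <<'E'
from rig import bot
from h import *
s=rep(bot);print(s["tcp_rot"][2])
snap(bot,"wrist","w12");snap(bot,"top","t12");snap(bot,"side","s12")
im=cv2.imread('pics/s12.png');cv2.imwrite('pics/s12b.png',cv2.resize(im[130:250,200:330],None,fx=5,fy=5,interpolation=cv2.INTER_CUBIC))
im=cv2.imread('pics/t12.png');cv2.imwrite('pics/t12b.png',cv2.resize(im[140:250,180:330],None,fx=5,fy=5,interpolation=cv2.INTER_CUBIC))
E
```

```text
t 17.8 jig [-103.7   24.9   45.8] yaw 19.48 tilt [ 0.003 -0.004 -1.   ] F(jig) [ 0.5 -6.8 -0.5] open 0.159
[ 0.00194417  0.00451485 -0.99998792]
```

View pics/w12.png

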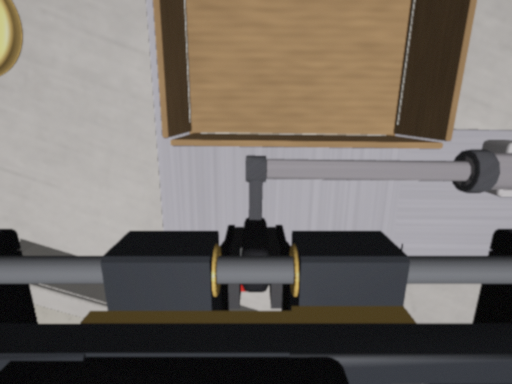

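View pics/s12b.png

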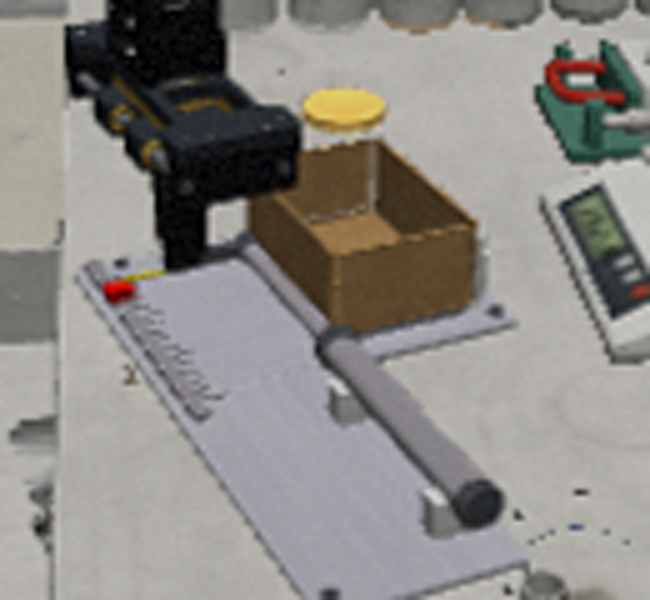

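View pics/t12b.png

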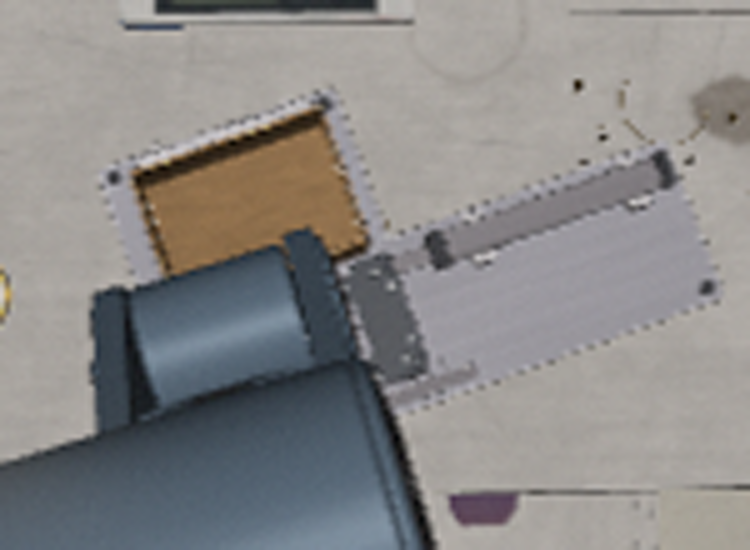

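Request:
carry_out:
  grip: [-1, -1, -1, -1]
  slide:
    - [0, -4, 0]
    - [0, -2, 0]
    - [0, 0, 0]
    - [0, 0, 0]
  twist:
    - [0, 0, 0]
    - [0, 0, 0]
    - [0, 0, 0]
    - [0, 0, 0]

```text
time_s: 18.35
position: [0.4076, 0.2356, 0.0458]
tcp_rot: [[0.943, 0.332, 0.003], [0.332, -0.943, -0.006], [0.001, 0.006, -1.0]]
force: [1.9, -6.1, -0.2]
opening: 0.157
```

```bash
python3 - <<'E'
from rig import bot
from h import *
s=rep(bot);print(s["tcp_rot"][2],s["qvel"].round(2))
s,c=snap(bot,"side","s13");snap(bot,"wrist","w13")
im=cv2.imread('pics/s13.png');cv2.imwrite('pics/s13b.png',cv2.resize(im[170:205,205:250],None,fx=16,fy=16,interpolation=cv2.INTER_CUBIC))
im=cv2.imread('pics/w13.png');cv2.imwrite('pics/w13b.png',cv2.resize(im[210:310,200:310],None,fx=6,fy=6,interpolation=cv2.INTER_CUBIC))
for P in[(-.144,.031,.0245),(-.141,.031,.031),(-.117,.031,.031)]: print(proj(c,np.r_[RJ@P[:2]+O,P[2]]))
E
```

```text
t 18.35 jig [-103.7   28.9   45.8] yaw 19.41 tilt [ 0.003 -0.006 -1.   ] F(jig) [-0.3 -6.4 -0.2] open 0.157
[ 0.00100275  0.006259   -0.99997991] [-0.27  0.01 -0.01 -0.45  0.18  0.05]
[222.25076501 186.02554549]
[223.08137898 183.93509292]
[230.53250597 182.27467562]
```

View pics/s13b.png

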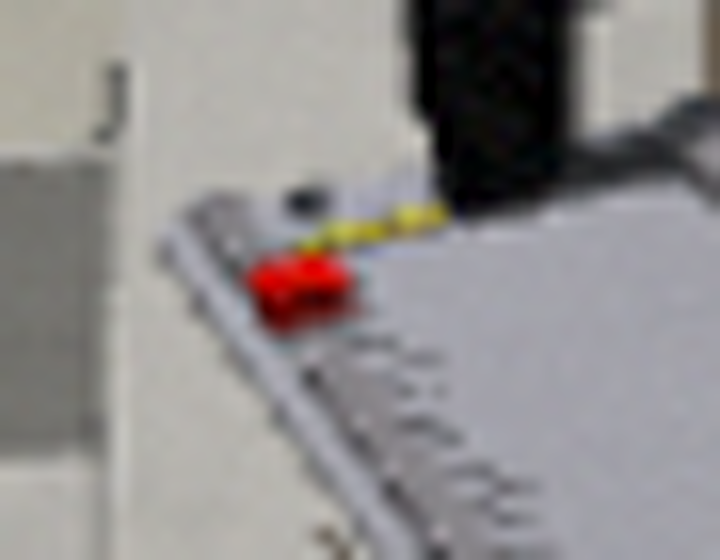

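View pics/w13b.png

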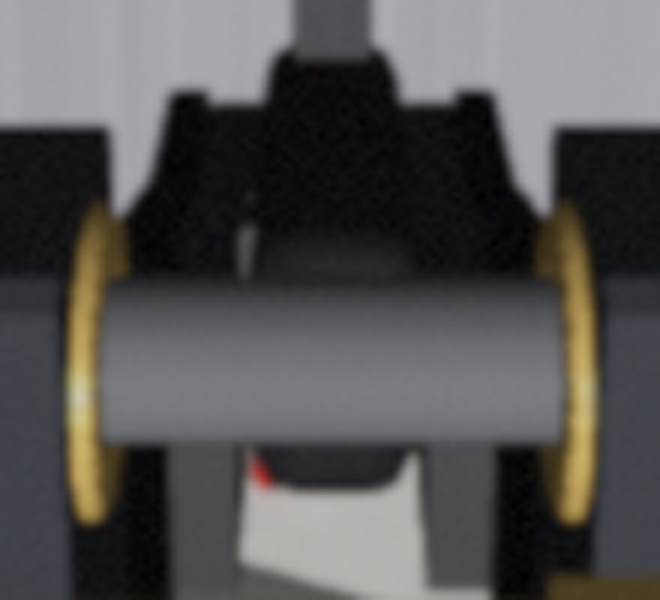

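```bash
python3 - <<'E'
from h import *
c=dict(np.load('s13.npz'))
f=lambda a,b:(205+(a+.5)/16-.5,170+(b+.5)/16-.5)
for n,u,v,z in[('pA',440,212,.031),('pB',380,227,.031),('pC',320,240,.031),('blk top',302,272,.0245)]: print(n,jig(pt(c,*f(u,v),z=z)).round(1))
# render expected outlines
for y in (.025,.029,.033): print(y,[((proj(c,np.r_[RJ@[x,y]+O,.031])+.5-[205,170])*16-.5).round(0) for x in(-.117,-.141)])
for y in(.029,.031,.033): print('blk',y,[((proj(c,np.r_[RJ@[-.144+a,y+b]+O,.0245])+.5-[205,170])*16-.5).round(0) for a,b in((-.009,.006),(.009,.006),(.009,-.006),(-.009,-.006))])
# block mask in side0 and now
for t in('side0','s13'):
    d=dict(np.load(t+'.npz'));hsv=cv2.cvtColor(d["color"],cv2.COLOR_RGB2HSV);m=((hsv[...,0]<8)|(hsv[...,0]>172))&(hsv[...,1]>140)&(hsv[...,2]>60)
    v,u=np.nonzero(m[175:200,210:235]);print(t,u.mean()+210,v.mean()+175,len(u))
E
```

```text
pA [-114.1   26.1   31. ]
pB [-126.4   25.6   31. ]
pC [-138.3   25.7   31. ]
blk top [-141.9   26.6   24.5]
0.025 [array([428., 218.]), array([308., 245.])]
0.029 [array([420., 209.]), array([301., 235.])]
0.033 [array([412., 199.]), array([293., 226.])]
blk 0.029 [array([231., 264.]), array([321., 244.]), array([343., 273.]), array([253., 293.])]
blk 0.031 [array([228., 260.]), array([317., 240.]), array([340., 268.]), array([249., 289.])]
blk 0.033 [array([224., 255.]), array([314., 235.]), array([336., 263.]), array([246., 284.])]
side0 222.95652173913044 187.56521739130434 23
s13 223.08333333333334 187.58333333333334 24
```

Request:
carry_out:
  grip: [-1, -1, -1, -1, -1, -1, -1]
  slide:
    - [0, -2.5, 0]
    - [0, 0, 0]
    - [0, 0, 0]
    - [0, 0, 0]
    - [0, 0, 0]
    - [0, 0, 0]
    - [0, 0, 0]
  twist:
    - [0, 0, 0]
    - [0, 0, 0]
    - [0, 0, 0]
    - [0, 0, 0]
    - [0, 0, 0]
    - [0, 0, 0]
    - [0, 0, 0]

```text
time_s: 19.15
position: [0.4076, 0.2353, 0.0458]
tcp_rot: [[0.944, 0.331, 0.003], [0.331, -0.944, -0.008], [-0.0, 0.009, -1.0]]
force: [3.1, -6.3, -1.7]
opening: 0.157
```

```bash
python3 - <<'E'
from rig import bot
from h import *
rep(bot)
s,c=snap(bot,"side","s14")
im=cv2.imread('pics/s14.png');cv2.imwrite('pics/s14b.png',cv2.resize(im[120:205,205:305],None,fx=7,fy=7,interpolation=cv2.INTER_CUBIC))
for i in range(6): bot.capture("wrist")
s=rep(bot);print(s["qvel"].round(3))
E
```

```text
t 19.15 jig [-103.7   28.6   45.8] yaw 19.33 tilt [ 0.003 -0.008 -1.   ] F(jig) [ 0.8 -7.  -1.7] open 0.157
t 19.5 jig [-103.7   28.5   45.7] yaw 19.34 tilt [ 0.003 -0.008 -1.   ] F(jig) [-1.1 -7.8  0.1] open 0.162
[-0.     0.031  0.047 -0.071  0.031 -0.005]
```

View pics/s14b.png

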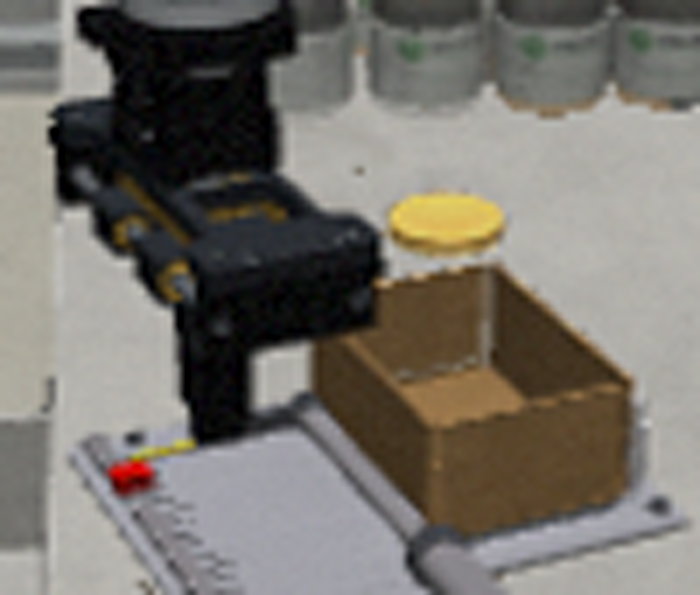

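Request:
carry_out:
  grip: [-1, -1]
  slide:
    - [0, -2, 0]
    - [0, -2, 0]
  twist:
    - [0, 0, 0]
    - [0, 0, 0]

```text
time_s: 19.7
position: [0.4067, 0.2381, 0.0458]
tcp_rot: [[0.944, 0.331, 0.002], [0.331, -0.944, -0.009], [-0.001, 0.01, -1.0]]
force: [2.5, -7.5, 0.1]
opening: 0.159
```

```bash
python3 - <<'E'
from rig import bot
from h import *
rep(bot)
s,c=snap(bot,"side","s15")
for i in range(9): bot.capture("wrist")
s=rep(bot);print(s["qvel"].round(3))
s,c=snap(bot,"side","s15")
im=cv2.imread('pics/s15.png');cv2.imwrite('pics/s15b.png',cv2.resize(im[170:205,205:250],None,fx=16,fy=16,interpolation=cv2.INTER_CUBIC))
E
```

```text
t 19.7 jig [-103.7   31.5   45.8] yaw 19.32 tilt [ 0.002 -0.009 -1.   ] F(jig) [-0.1 -7.9  0.1] open 0.159
t 20.2 jig [-103.6   31.6   45.8] yaw 19.31 tilt [ 0.002 -0.009 -1.   ] F(jig) [-0.5 -6.6  0.7] open 0.157
[-0.031  0.042  0.076 -0.018 -0.135 -0.016]
```

View pics/s15b.png

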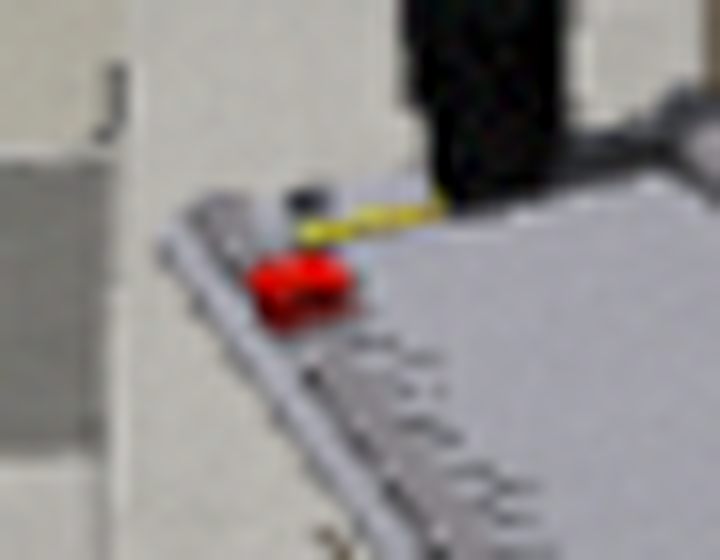

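```bash
python3 - <<'E'
from rig import bot
from h import *
rep(bot)
print(bot.hand_in())
E
```

```text
t 20.25 jig [-103.7   31.6   45.8] yaw 19.32 tilt [ 0.002 -0.009 -1.   ] F(jig) [ 0.6 -6.5  0.2] open 0.158
the job is handed in; nothing more can be done
None
```

I folded the left, right and front walls up with the shut fingers. I then gripped the black handle and pulled the rod out about 118 mm to the red block. The job was handed in at 20.3 s with the handle still held; it gave no verdict.

**Walls:** Each one was pushed until the arm stopped moving against the hard stop. A wrist picture taken before the grip and a side picture during the final pull both show the walls standing upright.

**Pointer:** The two checks disagree a little. The wrist measurement puts it about 0.2 mm from the block's middle. The coarser side view puts it about 1 to 2 mm past the middle. Both are inside the 6 mm limit.

**Hold:** The rod was at rest, with a spring pull of about 6.5 N. The finger opening was 0.158, about 13.8 mm on the 14 mm handle.

**Other things:** The red block had not moved in the side camera when the pointer reached it (its image shifted 0.1 px from the start). I passed over the nearest yellow cap without touching it. I did not measure the caps or the other bystanders again at the end.

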